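Make up two jewellery kits from the blanks on an enameller's bench

ROBOT

A 6-joint arm with a two-finger parallel gripper is mounted at the origin on the work surface. World frame = base frame: x ahead of the robot, y to its left, z up, the work surface at z = 0. Lengths are in m, angles in rad, forces in N, time in s.
With the tool pointing down it reaches from about 0.375 to 0.9 m from the base axis. Payload 3.1 kg.
Tool frame: the origin (TCP) lies between the finger pads; the fingertips stand 17 mm ahead of it and the grasp point (between the pads) lies 2 mm behind it (robot.nose_length is the distance from the TCP to the fingertips, in m); z points along the fingers, y is the line along which they close (so a half turn about z gives the same grasp; the last joint's range is limited). The gripper opens to 87 mm and grips with 3 to 60 N. Pads are 19 mm wide; open, the fingers measure 117 mm over their backs; the gripper's body (75 mm by 190 mm) begins 51 mm behind the grasp point.
Start: joints at [-1.413, 0.527, 1.433, -0, 1.181, -0.178], TCP at [0.207, -0.59, 0.24] pointing down, gripper open.
Joint ranges: [-3.08, 3.08], [-0.75, 2.2], [0.22, 2.44], [-1.43, 4.57], [0, 2.65], [-2.85, 2.85]. Speed limits (rad/s): [2.79, 2.79, 3.14, 3.14, 3.14, 3.14].

INTERFACE

Orientations are given as a unit quaternion [x, y, z, w].
In Python, from rig import robot, cams gives the robot as it stands.
- The arm moves only by the shell command python3 -m pendant 'ROWS' [FORCE]. ROWS is JSON, a list of rows, each an object with "jaw": the opening, from 0 (shut) to 1 (fully open); "linear": the shift along the tool's x, y, z in cm, a list of three; "twist": the turn about the tool's z in degrees. A call has 1 to 12 rows; each row shifts and turns the commanded pose from where the row before left it, along the tool's axes as they then stand; what a row does not reach is not made up. A row lasts 1/12 s, in which the tool goes at most 41.7 mm and 7.16 degrees, less where a joint would pass 70% of its speed; a pose out of reach is approached as far as the arm can. A call is refused whole if a number of a shift passes 4.17 or a number of a turn 7.16, either way. A call with a gripper value outside its range is refused whole. The fingers move at their own pace and stop on an object; FORCE is the grip in N (left out, the last holds). Time passes only in rows, so rows that do not move let the fingers close. It gives the time, the measured TCP pose, the force, the opening and the grip force at its end, in the units of the state.
- robot.get_obs(): the state, without advancing time (a new reading comes with each control period).
- cams.camera(name): name is "side" or "top" or "wrist"; returns a dict with "color" (480x640x3 uint8, blue, green, red), "depth" (480x640 float32, m along the optical axis (not along the pixel's ray), 0 where there is no reading), "fov_y" (degrees; the focal length in pixels is half the picture's height over the tangent of half this angle, whatever the lens; pixels are square), "cx", "cy" (the principal point, pixels), "view" (4x4, takes a point from world to camera coordinates). Camera axes: x right, y down, z forward; pixel columns grow to the right and rows downward; lengths in m; the calibration is good to about 2 mm. A picture is of the moment at which its call begins.
- robot.hand_in(): hands the job in; it is judged then, once.
The state is a dict: "time": time; "q": joint angles; "joint_velocities": joint speeds; "joint_torque": joint torques, N m; "position": TCP position; "tool_rot": TCP orientation; "ft_force": force on the tool from outside, world axes, zero at the start; "moment": the same for the moment, N m; "grip_width": finger opening in m; "grip_force": force on a finger pad.
Only numpy, scipy, OpenCV 4.12 (cv2) and the standard library are available. Lean on these libraries where they do the work, as an engineer would, in place of code of your own. Each camera call takes 0.05 s, during which the arm holds its last target. There are 200 camera calls.

TASK

Make up the two kits in the shallow cardboard trays. Square tray: the large round copper disc, lying flat, with the white drop-shaped stone laid flat on the middle of it. Long tray: the copper oval in its largest compartment, the brass ring in the middle one and the small round copper disc in the smallest, each lying flat on the bottom; do not knock over the glass jar that stands among the stock.

Things in the scene. Friction and masses are not known exactly. Their poses are not given: they have to be found in the camera images.
- large_disc_center (a point): Large round copper disc, diameter 54 mm, 12 mm thick, lying flat on the bench, loose, about 160 g. The point is its centre, half-way up (6 mm above what it lies on); z is its axis.
- small_disc_center (a point): Small round copper disc, diameter 34 mm, 12 mm thick, lying flat on the bench, loose, about 70 g. The point is its centre, half-way up (6 mm above what it lies on).
- oval_center (a point): Copper oval with straight long sides and round ends, 60 mm long (its x axis), 36 mm wide (its y axis), 12 mm thick (z), lying flat on the bench, loose, about 130 g. The point is its centre, half-way up.
- bezel_ring_center (a point): Brass ring, outer diameter 46 mm, hole 34 mm, 12 mm thick, lying flat on the bench, loose, about 60 g. The point is the middle of its hole, half-way up.
- drop_stone_center (a point): White drop-shaped (teardrop) stone, flat top and bottom, 12 mm thick, 36 mm long and 30 mm wide, loose, about 30 g. The point is the centre of its round part (30 mm in diameter, so 15 mm to either side along y), half-way up; its pointed end lies 21 mm from there along its +x.
- square_tray: Square shallow open cardboard tray, does not move, 118 x 118 mm outside, 112 x 112 mm inside, one compartment. Origin: centre of its underside on the bench. Floor 3 mm thick, walls 3 mm thick and 13 mm high above the bench. x and y run along its sides, z is up.
- long_tray: Long shallow cardboard tray, fixed, 247 (its x) by 112 mm (its y) outside. Origin: centre of its underside, on the bench. Floor 3 mm thick; walls and partitions 3 mm thick, up to 13 mm above the bench. Three compartments in a row along x, each 106 mm wide, centred on y = 0: largest 100 mm long, centre x = -70.5 mm; middle 75 mm, x = +20 mm; smallest 60 mm, x = +90.5 mm.
- jar: Small upright glass jar with a white cap, diameter 34 mm, 46 mm tall, standing loose among the stock; a bystander. Origin: centre of its underside; z is its axis, upright.
Things that resemble listed ones, but are neither listed nor needed, are in the scene too. What is shaped like the part that bears bezel_ring_center but red or turquoise is not meant.

How it is judged:
At the end, for the whole second after the job is handed in: Large disc flat in the square tray, stone flat on it with its round part centred within 12 mm; oval, ring and small disc each flat (within 6 degrees) on the floor of the largest, middle and smallest compartment of the long tray, anywhere inside; all released and at rest; jar upright (x of large_disc_center in the frame of square_tray between -0.031 and 0.031 m and y of large_disc_center in the frame of square_tray between -0.031 and 0.031 m and z of large_disc_center in the frame of square_tray between 0.006 and 0.012 m and angle between each of large_disc_center, drop_stone_center, oval_center, bezel_ring_center, small_disc_center's own z axis and vertical below 0.105 rad and horizontal distance between drop_stone_center and large_disc_center below 0.012 m and z of drop_stone_center in the frame of square_tray between 0.018 and 0.024 m and x of oval_center in the frame of long_tray between -0.1205 and -0.0205 m and y of oval_center in the frame of long_tray between -0.037 and 0.037 m and z of oval_center in the frame of long_tray between 0.006 and 0.012 m and x of bezel_ring_center in the frame of long_tray between -0.0175 and 0.0575 m and y of bezel_ring_center in the frame of long_tray between -0.037 and 0.037 m and z of bezel_ring_center in the frame of long_tray between 0.006 and 0.012 m and x of small_disc_center in the frame of long_tray between 0.0605 and 0.1205 m and y of small_disc_center in the frame of long_tray between -0.038 and 0.038 m and z of small_disc_center in the frame of long_tray between 0.006 and 0.012 m and linear speed of each of large_disc, drop_stone, oval, bezel_ring, small_disc below 0.02 m/s and angle between jar's own z axis and vertical below 0.2 rad); the robot touches nothing.
It fails at once if the glass jar is knocked over (angle between jar's own z axis and vertical above 0.6 rad).
It also fails if it takes over 128 s, if anything falls off the work surface, if the arm or the gripper's body presses on something with over 40 N, if the wrist force passes 120 N, or if a joint passes its speed limit or range.

## Working session

There is one attempt and no reset: what is moved stays moved. The work goes in short steps, Python scripts to look and compute and a shell command to move; the robot and the scene stay as the last step left them, time stands still between calls to the robot, and variables do not carry over. Pictures are saved under pics/ and viewed, at most 14 in all, crops included, and the job is handed in when it is done.

```bash
ls; mkdir -p pics; python3 - <<'E'
from rig import robot,cams
import cv2,numpy as np
o=robot.get_obs();print({k:np.round(v,3).tolist() for k,v in o.items()})
for n in("top","side"):
    c=cams.camera(n);cv2.imwrite(f"pics/{n}0.png",c["color"]);np.savez(f"{n}0.npz",**c)
    print(n,c["fov_y"],c["cx"],c["cy"],np.round(c["view"],3).tolist())
E
```

```text
pics
{'time': 0.0, 'q': [-1.413, 0.528, 1.434, 0.0, 1.181, -0.179], 'joint_velocities': [0.0, -0.001, 0.0, -0.001, -0.001, -0.001], 'joint_torque': [-0.001, -44.004, -17.659, 0.063, 0.058, -0.0], 'position': [0.206, -0.589, 0.239], 'tool_rot': [0.986, 0.168, 0.0, -0.001], 'ft_force': [0.268, -0.721, 1.001], 'moment': [0.016, 0.034, -0.005], 'grip_force': 0.0, 'grip_width': 0.087}
top 46.08965563007414 314.3942974173311 240.44160908743615 [[-0.012, -1.0, 0.005, -0.013], [-0.998, 0.012, -0.069, 0.511], [0.069, -0.006, -0.998, 0.964], [0.0, 0.0, 0.0, 1.0]]
side 47.66638192456528 316.02267216550996 238.69872766854704 [[-0.868, -0.496, 0.002, 0.447], [-0.296, 0.516, -0.804, 0.182], [0.397, -0.698, -0.595, 0.952], [0.0, 0.0, 0.0, 1.0]]
```

View pics/top0.png

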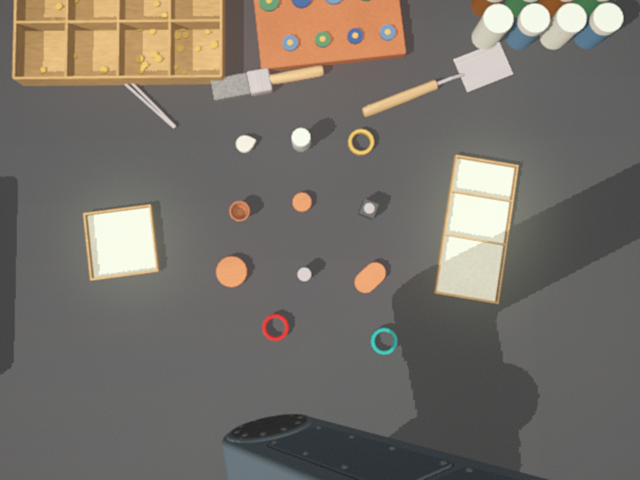

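View pics/side0.png

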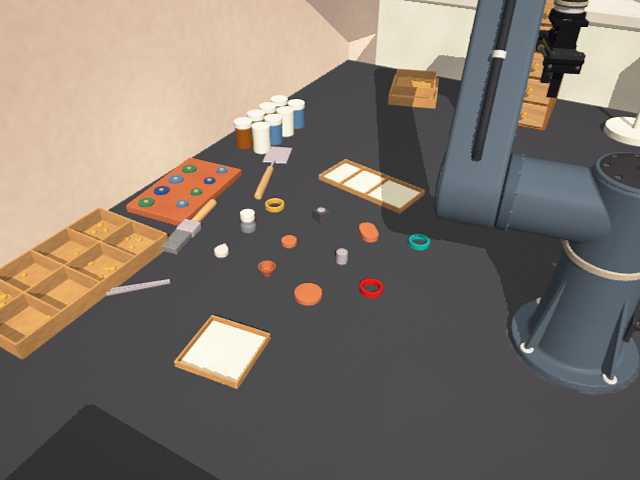

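The top view shows the large disc at (231,271), small disc (302,202), oval (370,277), brass ring (361,141), stone (245,144), jar (301,138), square tray centre (121,242) and long tray (478,228), with its smallest compartment at the top of the picture. Next I'll measure their positions.

```bash
cat > h.py <<'E'
import numpy as np,cv2
def ray(c,uv,z):
    f=240/np.tan(np.radians(float(c["fov_y"]))/2);V=np.array(c["view"],float);R=V[:3,:3];C=-R.T@V[:3,3]
    uv=np.atleast_2d(np.array(uv,float))
    d=np.c_[(uv[:,0]-c["cx"])/f,(uv[:,1]-c["cy"])/f,np.ones(len(uv))]@R
    return (C+d*((z-C[2])/d[:,2])[:,None])[:,:2]
E
python3 - <<'E'
from h import *
c=dict(np.load("top0.npz"));im=c["color"];hsv=cv2.cvtColor(im,cv2.COLOR_BGR2HSV)
for n,u,v,z in[("large",231,271,.012),("small",302,202,.012),("oval",370,277,.012),("ring",361,141,.012),("stone",245,144,.012),("jar",301,138,.046)]:
    x0,y0=u-26,v-24
    h=hsv[y0:v+24,x0:u+26]
    m=((h[...,1]>100)&(h[...,2]>110)) if n not in("stone","jar") else (h[...,2]>140)
    k,l,s,ce=cv2.connectedComponentsWithStats(m.astype(np.uint8))
    i=min(range(1,k),key=lambda i:np.hypot(*(ce[i]-[26,24]))-s[i,4]/100)
    cs,_=cv2.findContours((l==i).astype(np.uint8),cv2.RETR_EXTERNAL,cv2.CHAIN_APPROX_NONE)
    mk=np.zeros(m.shape,np.uint8);cv2.drawContours(mk,cs,-1,1,-1)
    ys,xs=np.nonzero(mk);P=ray(c,np.c_[xs+x0,ys+y0],z)
    w,E=np.linalg.eigh(np.cov(P.T));p=E[:,1]
    pr=(P-P.mean(0))@E
    print(n,len(P),P.mean(0).round(4),"ang",np.degrees(np.arctan2(p[1],p[0])).round(1),"ext",np.ptp(pr,axis=0).round(4),"bbox mid",((P.max(0)+P.min(0))/2).round(4))
for n,q in[("sq",[(84,213),(152,206),(158,271),(92,279)]),("long",[(456,156),(519,163),(498,302),(436,294)])]:
    P=ray(c,q,.013);print(n,P.mean(0).round(4),P.round(3).tolist())
cv2.imwrite("pics/a.png",cv2.resize(im[110:310,200:400],(600,600),interpolation=2))
cv2.imwrite("pics/b.png",cv2.resize(im[140:310,430:530],(352,600),interpolation=2))
E
```

```text
large 785 [0.4594 0.1266] ang 102.4 ext [0.0541 0.0552] bbox mid [0.4596 0.1263]
small 314 [0.5796 0.0029] ang -152.9 ext [0.0339 0.0348] bbox mid [0.5801 0.0031]
oval 676 [ 0.446  -0.1144] ang 131.8 ext [0.0377 0.0609] bbox mid [ 0.4462 -0.114 ]
ring 562 [ 0.6859 -0.1028] ang 132.9 ext [0.0456 0.0482] bbox mid [ 0.686  -0.1034]
stone 284 [0.6853 0.1027] ang 110.5 ext [0.0317 0.0368] bbox mid [0.6847 0.102 ]
jar 372 [0.6839 0.0036] ang 172.4 ext [0.0331 0.0414] bbox mid [0.6831 0.0031]
sq [0.5122 0.3179] [[0.564, 0.384], [0.575, 0.265], [0.461, 0.254], [0.449, 0.368]]
long [ 0.5293 -0.3046] [[0.658, -0.271], [0.644, -0.382], [0.4, -0.336], [0.415, -0.229]]
```

View pics/a.png

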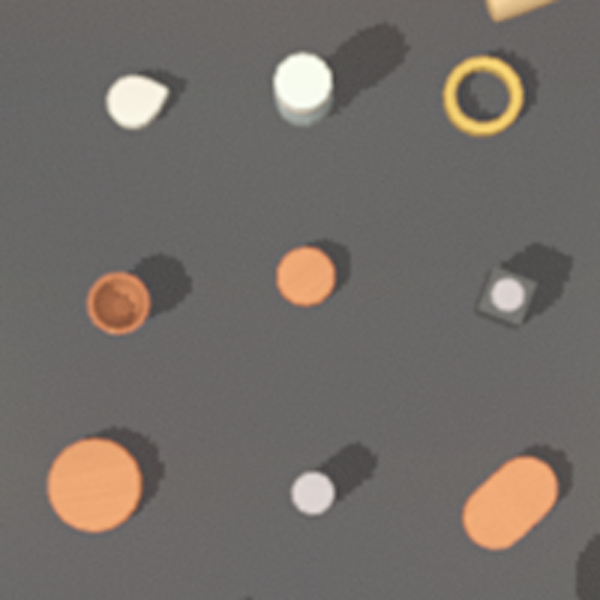

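```bash
cat > plan.py <<'E'
# usage: plan.py theta_deg x y [x y ...] -> twist, then tool-axis shifts in cm between waypoints, in tool axes after twist
import sys;from rig import robot;import numpy as np
from scipy.spatial.transform import Rotation as R
o=robot.get_obs();M=R.from_quat(o["tool_rot"]).as_matrix()
a=[float(s) for s in sys.argv[1:]];th=np.degrees(np.arctan2(M[1,0],M[0,0]))
p=np.array(o["position"]);print("t",round(float(o["time"]),2),"pos",p.round(4),"theta",th.round(1),"twist",round((th-a[0]+180)%360-180,1),"tilt",np.degrees(np.arccos(-M[2,2])).round(2))
t=np.radians(a[0]);x=np.array([np.cos(t),np.sin(t)]);y=np.array([np.sin(t),-np.cos(t)]);q=p[:2]
for w in np.array(a[1:]).reshape(-1,2):
    d=w-q;print("to",w,"dx,dy cm",(100*d@x).round(2),(100*d@y).round(2));q=w
E
python3 -c "
from h import *
c=dict(np.load('top0.npz'));print(ray(c,[(244.3,143.7),(256.3,141)],.012))"
python3 plan.py -10.2 .5796 .003 .618 -.321 .686 -.103 .549 -.308
python3 -m pendant '[{"jaw":1,"linear":[0,0,0],"twist":7},{"jaw":1,"linear":[0,0,0],"twist":7},{"jaw":1,"linear":[0,0,0],"twist":7},{"jaw":1,"linear":[0,0,0],"twist":7},{"jaw":1,"linear":[0,0,0],"twist":1.5}]' 20
python3 plan.py -10.2 .5796 .003 .618 -.321 .686 -.103 .549 -.308
```

```text
[[0.68427039 0.10325309]
 [0.68888767 0.08200226]]
t 0.1 pos [ 0.2065 -0.5892  0.2387] theta 19.3 twist 29.5 tilt 0.11
to [0.5796 0.003 ] dx,dy cm 26.24 -64.9
to [ 0.618 -0.321] dx,dy cm 9.52 31.21
to [ 0.686 -0.103] dx,dy cm 2.83 -22.66
to [ 0.549 -0.308] dx,dy cm -9.85 22.6
time: 0.52
position: [0.2065, -0.5895, 0.239]
tool_rot: [0.996, -0.091, -0.0, -0.001]
ft_force: [-0.7, 0.1, 0.3]
grip_width: 0.0868
grip_force: 0.0
t 0.52 pos [ 0.2065 -0.5895  0.239 ] theta -10.5 twist -0.3 tilt 0.07
to [0.5796 0.003 ] dx,dy cm 26.23 -64.92
to [ 0.618 -0.321] dx,dy cm 9.52 31.21
to [ 0.686 -0.103] dx,dy cm 2.83 -22.66
to [ 0.549 -0.308] dx,dy cm -9.85 22.6
```

```bash
python3 -m pendant '[{"jaw":1,"linear":[1.3,-3.2,0],"twist":0},{"jaw":1,"linear":[1.3,-3.2,0],"twist":0},{"jaw":1,"linear":[1.3,-3.2,0],"twist":0},{"jaw":1,"linear":[1.3,-3.2,0],"twist":0},{"jaw":1,"linear":[1.3,-3.2,0],"twist":0},{"jaw":1,"linear":[1.3,-3.2,0],"twist":0},{"jaw":1,"linear":[1.3,-3.2,0],"twist":0},{"jaw":1,"linear":[1.3,-3.2,0],"twist":0},{"jaw":1,"linear":[1.3,-3.2,0],"twist":0},{"jaw":1,"linear":[1.3,-3.2,0],"twist":0}]' >/dev/null
python3 -m pendant '[{"jaw":1,"linear":[1.3,-3.2,0],"twist":0},{"jaw":1,"linear":[1.3,-3.2,0],"twist":0},{"jaw":1,"linear":[1.3,-3.2,0],"twist":0},{"jaw":1,"linear":[1.3,-3.2,1],"twist":0},{"jaw":1,"linear":[1.3,-3.2,2],"twist":0},{"jaw":1,"linear":[1.3,-3.2,2],"twist":0},{"jaw":1,"linear":[1.3,-3.2,2],"twist":0},{"jaw":1,"linear":[1.3,-3.2,2],"twist":0},{"jaw":1,"linear":[1.3,-3.2,2],"twist":0},{"jaw":1,"linear":[0.7,-2,1],"twist":0},{"jaw":1,"linear":[0,0,0],"twist":0},{"jaw":1,"linear":[0,0,0],"twist":0}]'
python3 plan.py -10.2 .5796 .003
python3 - <<'E'
from rig import cams
import cv2
c=cams.camera("wrist");cv2.imwrite("pics/w1.png",c["color"])
E
```

```text
time: 2.35
position: [0.5673, -0.0155, 0.1183]
tool_rot: [0.996, -0.087, -0.001, -0.0]
ft_force: [0.4, -0.9, 0.2]
grip_width: 0.0867
grip_force: 0.0
t 2.35 pos [ 0.5673 -0.0155  0.1183] theta -10.0 twist 0.2 tilt 0.15
to [0.5796 0.003 ] dx,dy cm 0.89 -2.04
```

View pics/w1.png

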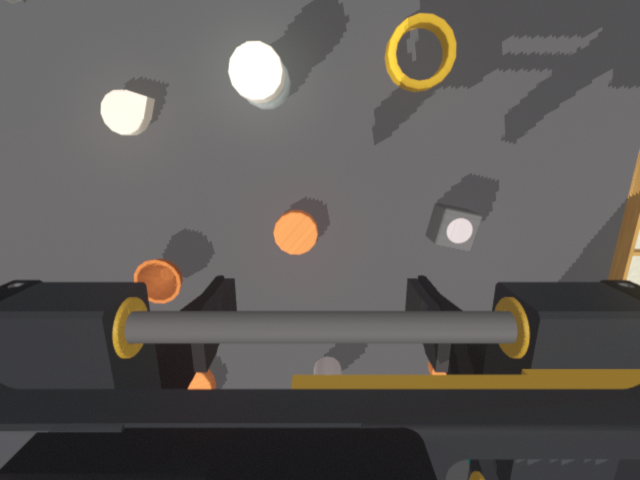

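The wrist view shows the small disc at (295,232), between and ahead of the fingers (centre column about 320). That matches the plan, so I'll grasp it.

```bash
python3 -m pendant '[{"jaw":1,"linear":[0.4,-1,1],"twist":0},{"jaw":1,"linear":[0.5,-1,2],"twist":0},{"jaw":1,"linear":[0,0,2.5],"twist":0},{"jaw":1,"linear":[0,0,2.5],"twist":0},{"jaw":1,"linear":[0,0,1.3],"twist":0},{"jaw":1,"linear":[0,0,0.6],"twist":0},{"jaw":1,"linear":[0,0,0],"twist":0},{"jaw":0.2,"linear":[0,0,0],"twist":0},{"jaw":0.2,"linear":[0,0,0],"twist":0},{"jaw":0.2,"linear":[0,0,0],"twist":0}]' 20
python3 -m pendant '[{"jaw":0.2,"linear":[0,0,0],"twist":0},{"jaw":0.2,"linear":[0,0,0],"twist":0},{"jaw":0.2,"linear":[0,0,0],"twist":0},{"jaw":0.2,"linear":[0,0,0],"twist":0},{"jaw":0.2,"linear":[0,0,0],"twist":0}]'
python3 plan.py -10.2 .618 -.321
```

```text
time: 3.23
position: [0.5812, 0.001, 0.0219]
tool_rot: [0.996, -0.089, 0.001, 0.0]
ft_force: [-0.3, -0.4, 0.4]
grip_width: 0.0743
grip_force: 0.0
time: 3.65
position: [0.5802, 0.0014, 0.0207]
tool_rot: [0.996, -0.089, 0.0, 0.0]
ft_force: [0.2, 0.3, -0.5]
grip_width: 0.0413
grip_force: 0.0
t 3.65 pos [0.5802 0.0014 0.0207] theta -10.2 twist 0.0 tilt 0.01
to [ 0.618 -0.321] dx,dy cm 9.42 31.06
```

```bash
python3 -m pendant '[{"jaw":0.2,"linear":[0,0,0.1],"twist":0},{"jaw":0.2,"linear":[0,0,0],"twist":0},{"jaw":0.2,"linear":[0,0,0],"twist":0},{"jaw":0.2,"linear":[0,0,-1],"twist":0},{"jaw":0.2,"linear":[0,0,-2],"twist":0},{"jaw":0.2,"linear":[0,0,-2],"twist":0},{"jaw":0.2,"linear":[0,0,-2],"twist":0},{"jaw":0.2,"linear":[0,0,-1],"twist":0}]'
python3 -m pendant '[{"jaw":0.2,"linear":[0.9,2.9,0],"twist":0},{"jaw":0.2,"linear":[0.9,2.9,0],"twist":0},{"jaw":0.2,"linear":[0.9,2.9,0],"twist":0},{"jaw":0.2,"linear":[0.9,2.9,0],"twist":0},{"jaw":0.2,"linear":[0.9,2.9,0],"twist":0},{"jaw":0.2,"linear":[0.9,2.9,0],"twist":0},{"jaw":0.2,"linear":[0.9,2.9,0],"twist":0},{"jaw":0.2,"linear":[0.9,2.9,0],"twist":0},{"jaw":0.2,"linear":[0.9,2.9,0],"twist":0},{"jaw":0.2,"linear":[0.9,2.9,0],"twist":0},{"jaw":0.2,"linear":[0.4,2,0],"twist":0},{"jaw":0.2,"linear":[0,0,0],"twist":0}]'
python3 plan.py -10.2 .618 -.321
```

```text
time: 4.32
position: [0.5812, 0.0012, 0.1022]
tool_rot: [0.996, -0.089, 0.002, 0.0]
ft_force: [0.4, 0.1, -0.2]
grip_width: 0.0331
grip_force: 20.0
time: 5.32
position: [0.6179, -0.3261, 0.0997]
tool_rot: [0.996, -0.091, 0.001, 0.002]
ft_force: [0.9, -1.1, -1.4]
grip_width: 0.0331
grip_force: 20.0
t 5.32 pos [ 0.6179 -0.3261  0.0997] theta -10.4 twist -0.2 tilt 0.25
to [ 0.618 -0.321] dx,dy cm -0.08 -0.5
```

```bash
python3 -m pendant '[{"jaw":0.2,"linear":[0,-0.2,2],"twist":0},{"jaw":0.2,"linear":[0,0,2],"twist":0},{"jaw":0.2,"linear":[0,0,2],"twist":0},{"jaw":0.2,"linear":[0,0,1],"twist":0},{"jaw":0.2,"linear":[0,0,0.6],"twist":0},{"jaw":0.2,"linear":[0,0,0],"twist":0},{"jaw":0.2,"linear":[0,0,0],"twist":0}]'
python3 plan.py -10.2 .618 -.321
```

```text
time: 5.9
position: [0.6185, -0.3182, 0.024]
tool_rot: [0.996, -0.089, 0.0, 0.0]
ft_force: [0.3, 0.3, -0.6]
grip_width: 0.0333
grip_force: 20.0
t 5.9 pos [ 0.6185 -0.3182  0.024 ] theta -10.2 twist 0.0 tilt 0.04
to [ 0.618 -0.321] dx,dy cm -0.0 0.28
```

```bash
python3 -m pendant '[{"jaw":0.2,"linear":[0,0,0.1],"twist":0},{"jaw":0.2,"linear":[0,0,0],"twist":0},{"jaw":0.6,"linear":[0,0,0],"twist":0},{"jaw":0.6,"linear":[0,0,0],"twist":0},{"jaw":0.6,"linear":[0,0,0],"twist":0},{"jaw":0.6,"linear":[0,0,-1],"twist":0},{"jaw":1,"linear":[0,0,-2],"twist":0},{"jaw":1,"linear":[0,0,-2.5],"twist":0},{"jaw":1,"linear":[0,0,-2.5],"twist":0}]'
python3 plan.py -10.2 .686 -.103
```

```text
time: 6.65
position: [0.6178, -0.3183, 0.1036]
tool_rot: [0.996, -0.089, -0.0, -0.0]
ft_force: [-0.5, -0.4, -0.7]
grip_width: 0.0643
grip_force: 0.0
t 6.65 pos [ 0.6178 -0.3183  0.1036] theta -10.2 twist -0.0 tilt 0.06
to [ 0.686 -0.103] dx,dy cm 2.9 -22.4
```

```bash
python3 -m pendant '[{"jaw":1,"linear":[0.4,-2.8,0],"twist":0},{"jaw":1,"linear":[0.4,-2.8,0],"twist":0},{"jaw":1,"linear":[0.4,-2.8,0],"twist":0},{"jaw":1,"linear":[0.4,-2.8,0],"twist":0},{"jaw":1,"linear":[0.4,-2.8,0],"twist":0},{"jaw":1,"linear":[0.4,-2.8,0],"twist":0},{"jaw":1,"linear":[0.3,-2.8,0],"twist":0},{"jaw":1,"linear":[0.2,-2.8,0],"twist":0},{"jaw":1,"linear":[0,0,0],"twist":0},{"jaw":1,"linear":[0,0,0],"twist":0},{"jaw":1,"linear":[0,0,0],"twist":0}]'
python3 plan.py -10.2 .686 -.103
python3 -m pendant '[{"jaw":1,"linear":[0,0,2],"twist":0},{"jaw":1,"linear":[0,0,2],"twist":0},{"jaw":1,"linear":[0,0,2],"twist":0},{"jaw":1,"linear":[0,0,1.5],"twist":0},{"jaw":1,"linear":[0,0,0.8],"twist":0},{"jaw":0.3,"linear":[0,0,0],"twist":0},{"jaw":0.3,"linear":[0,0,0],"twist":0},{"jaw":0.3,"linear":[0,0,0],"twist":0},{"jaw":0.3,"linear":[0,0,0],"twist":0},{"jaw":0.3,"linear":[0,0,0],"twist":0},{"jaw":0.3,"linear":[0,0,0],"twist":0},{"jaw":0.3,"linear":[0,0,0],"twist":0}]' 15
python3 plan.py -10.2 .549 -.308
```

```text
time: 7.57
position: [0.6865, -0.1035, 0.1032]
tool_rot: [0.996, -0.089, 0.0, 0.0]
ft_force: [0.5, -0.8, -0.0]
grip_width: 0.087
grip_force: 0.0
t 7.57 pos [ 0.6865 -0.1035  0.1032] theta -10.2 twist 0.0 tilt 0.06
to [ 0.686 -0.103] dx,dy cm -0.06 -0.04
time: 8.57
position: [0.6865, -0.1031, 0.0198]
tool_rot: [0.996, -0.089, 0.0, 0.0]
ft_force: [0.2, -1.0, -0.2]
grip_width: 0.048
grip_force: 0.5
t 8.57 pos [ 0.6865 -0.1031  0.0198] theta -10.2 twist 0.0 tilt 0.02
to [ 0.549 -0.308] dx,dy cm -9.9 22.6
```

Now I'll lift the ring and carry it to the middle compartment.

```bash
python3 -m pendant '[{"jaw":0.3,"linear":[0,0,0],"twist":0},{"jaw":0.3,"linear":[0,0,0],"twist":0},{"jaw":0.3,"linear":[0,0,-1],"twist":0},{"jaw":0.3,"linear":[0,0,-2],"twist":0},{"jaw":0.3,"linear":[0,0,-2],"twist":0},{"jaw":0.3,"linear":[0,0,-2],"twist":0},{"jaw":0.3,"linear":[0,0,-1],"twist":0}]'
python3 -m pendant '[{"jaw":0.3,"linear":[-1.2,2.7,0],"twist":0},{"jaw":0.3,"linear":[-1.2,2.7,0],"twist":0},{"jaw":0.3,"linear":[-1.2,2.7,0],"twist":0},{"jaw":0.3,"linear":[-1.2,2.7,0],"twist":0},{"jaw":0.3,"linear":[-1.2,2.7,0],"twist":0},{"jaw":0.3,"linear":[-1.2,2.7,0],"twist":0},{"jaw":0.3,"linear":[-1.2,2.7,0],"twist":0},{"jaw":0.3,"linear":[-1.2,2.7,0],"twist":0},{"jaw":0.3,"linear":[-0.3,1,0],"twist":0},{"jaw":0.3,"linear":[0,0,0],"twist":0},{"jaw":0.3,"linear":[0,0,0],"twist":0},{"jaw":0.3,"linear":[0,0,0],"twist":0}]'
python3 plan.py -10.2 .549 -.308
```

```text
time: 9.15
position: [0.6878, -0.1035, 0.1027]
tool_rot: [0.996, -0.089, 0.002, 0.0]
ft_force: [-0.0, 0.3, -0.6]
grip_width: 0.0454
grip_force: 15.0
time: 10.15
position: [0.5495, -0.3068, 0.0995]
tool_rot: [0.996, -0.089, 0.0, -0.0]
ft_force: [-0.3, -1.0, -0.7]
grip_width: 0.0452
grip_force: 15.0
t 10.15 pos [ 0.5495 -0.3068  0.0995] theta -10.2 twist 0.0 tilt 0.05
to [ 0.549 -0.308] dx,dy cm -0.03 0.13
```

```bash
python3 -m pendant '[{"jaw":0.3,"linear":[0,0.1,2],"twist":0},{"jaw":0.3,"linear":[0,0,2],"twist":0},{"jaw":0.3,"linear":[0,0,2],"twist":0},{"jaw":0.3,"linear":[0,0,1],"twist":0},{"jaw":0.3,"linear":[0,0,0.65],"twist":0},{"jaw":0.3,"linear":[0,0,0],"twist":0},{"jaw":0.3,"linear":[0,0,0],"twist":0},{"jaw":0.3,"linear":[0,0,0],"twist":0}]'
python3 -m pendant '[{"jaw":0.7,"linear":[0,0,0],"twist":0},{"jaw":0.7,"linear":[0,0,0],"twist":0},{"jaw":0.7,"linear":[0,0,0],"twist":0},{"jaw":0.7,"linear":[0,0,-1],"twist":0},{"jaw":0.7,"linear":[0,0,-2],"twist":0},{"jaw":1,"linear":[0,0,-2.5],"twist":0},{"jaw":1,"linear":[0,0,-2.5],"twist":7},{"jaw":1,"linear":[0,0,0],"twist":7},{"jaw":1,"linear":[0,0,0],"twist":7},{"jaw":1,"linear":[0,0,0],"twist":7},{"jaw":1,"linear":[0,0,0],"twist":7},{"jaw":1,"linear":[0,0,0],"twist":3}]'
python3 plan.py -48.2 .446 -.1142
```

```text
time: 10.82
position: [0.5495, -0.3089, 0.0237]
tool_rot: [0.996, -0.088, 0.001, 0.0]
ft_force: [0.1, 0.7, -0.4]
grip_width: 0.0453
grip_force: 15.0
time: 11.82
position: [0.5488, -0.3092, 0.1042]
tool_rot: [0.912, -0.411, 0.001, 0.0]
ft_force: [-0.1, -0.7, 0.2]
grip_width: 0.0864
grip_force: 0.0
t 11.82 pos [ 0.5488 -0.3092  0.1042] theta -48.5 twist -0.3 tilt 0.07
to [ 0.446  -0.1142] dx,dy cm -21.39 -5.33
```

```bash
python3 -m pendant '[{"jaw":1,"linear":[-3,-0.75,0],"twist":0},{"jaw":1,"linear":[-3,-0.75,0],"twist":0},{"jaw":1,"linear":[-3,-0.75,0],"twist":0},{"jaw":1,"linear":[-3,-0.75,0],"twist":0},{"jaw":1,"linear":[-3,-0.75,0],"twist":0},{"jaw":1,"linear":[-3,-0.75,0],"twist":0},{"jaw":1,"linear":[-3,-0.75,0],"twist":0},{"jaw":1,"linear":[-0.4,-0.1,0],"twist":0},{"jaw":1,"linear":[0,0,0],"twist":0},{"jaw":1,"linear":[0,0,0],"twist":0},{"jaw":1,"linear":[0,0,0],"twist":0}]'
python3 plan.py -48.2 .446 -.1142
python3 -m pendant '[{"jaw":1,"linear":[0,0,2],"twist":0},{"jaw":1,"linear":[0,0,2],"twist":0},{"jaw":1,"linear":[0,0,2],"twist":0},{"jaw":1,"linear":[0,0,1.5],"twist":0},{"jaw":1,"linear":[0,0,0.9],"twist":0},{"jaw":0.2,"linear":[0,0,0],"twist":0},{"jaw":0.2,"linear":[0,0,0],"twist":0},{"jaw":0.2,"linear":[0,0,0],"twist":0},{"jaw":0.2,"linear":[0,0,0],"twist":0},{"jaw":0.2,"linear":[0,0,0],"twist":0},{"jaw":0.2,"linear":[0,0,0],"twist":0},{"jaw":0.2,"linear":[0,0,0],"twist":0}]' 20
python3 -m pendant '[{"jaw":0.2,"linear":[0,0,0],"twist":0},{"jaw":0.2,"linear":[0,0,0],"twist":0},{"jaw":0.2,"linear":[0,0,0],"twist":0},{"jaw":0.2,"linear":[0,0,0],"twist":0},{"jaw":0.2,"linear":[0,0,-1],"twist":0},{"jaw":0.2,"linear":[0,0,-2],"twist":0},{"jaw":0.2,"linear":[0,0,-2],"twist":-7},{"jaw":0.2,"linear":[0,0,-2],"twist":-7},{"jaw":0.2,"linear":[0,0,-1],"twist":-7},{"jaw":0.2,"linear":[0,0,0],"twist":-7},{"jaw":0.2,"linear":[0,0,0],"twist":-7},{"jaw":0.2,"linear":[0,0,0],"twist":-3}]'
python3 plan.py -10.2 .460 -.292
```

```text
time: 12.73
position: [0.4479, -0.1154, 0.1037]
tool_rot: [0.913, -0.409, 0.002, 0.0]
ft_force: [-0.2, 0.0, 0.1]
grip_width: 0.0871
grip_force: 0.0
t 12.73 pos [ 0.4479 -0.1154  0.1037] theta -48.2 twist -0.0 tilt 0.22
to [ 0.446  -0.1142] dx,dy cm -0.22 0.06
time: 13.73
position: [0.4461, -0.1139, 0.0193]
tool_rot: [0.913, -0.408, 0.0, 0.0]
ft_force: [-0.3, 0.8, -0.4]
grip_width: 0.0485
grip_force: 0.0
time: 14.73
position: [0.4459, -0.1137, 0.1]
tool_rot: [0.996, -0.086, 0.0, 0.0]
ft_force: [0.2, 0.0, -0.7]
grip_width: 0.0359
grip_force: 20.0
t 14.73 pos [ 0.4459 -0.1137  0.1   ] theta -9.9 twist 0.3 tilt 0.05
to [ 0.46  -0.292] dx,dy cm 4.54 17.3
```

```bash
python3 -m pendant '[{"jaw":0.2,"linear":[0.7,2.7,0],"twist":0},{"jaw":0.2,"linear":[0.7,2.7,0],"twist":0},{"jaw":0.2,"linear":[0.7,2.7,0],"twist":0},{"jaw":0.2,"linear":[0.7,2.7,0],"twist":0},{"jaw":0.2,"linear":[0.7,2.7,0],"twist":0},{"jaw":0.2,"linear":[0.7,2.7,0],"twist":0},{"jaw":0.2,"linear":[0.3,1.1,0],"twist":0},{"jaw":0.2,"linear":[0,0,0],"twist":0},{"jaw":0.2,"linear":[0,0,0],"twist":0},{"jaw":0.2,"linear":[0,0,0],"twist":0}]'
python3 plan.py -10.2 .460 -.292
python3 -m pendant '[{"jaw":0.2,"linear":[0,0,2],"twist":0},{"jaw":0.2,"linear":[0,0,2],"twist":0},{"jaw":0.2,"linear":[0,0,2],"twist":0},{"jaw":0.2,"linear":[0,0,1],"twist":0},{"jaw":0.2,"linear":[0,0,0.6],"twist":0},{"jaw":0.2,"linear":[0,0,0],"twist":0},{"jaw":0.2,"linear":[0,0,0],"twist":0},{"jaw":0.2,"linear":[0,0,0],"twist":0}]'
```

```text
time: 15.57
position: [0.4585, -0.2897, 0.0988]
tool_rot: [0.996, -0.089, -0.001, -0.001]
ft_force: [-0.1, 0.6, -2.0]
grip_width: 0.0356
grip_force: 20.0
t 15.57 pos [ 0.4585 -0.2897  0.0988] theta -10.2 twist 0.0 tilt 0.2
to [ 0.46  -0.292] dx,dy cm 0.18 0.2
time: 16.23
position: [0.4601, -0.292, 0.0237]
tool_rot: [0.996, -0.089, 0.0, 0.0]
ft_force: [0.3, 0.6, -1.2]
grip_width: 0.0355
grip_force: 20.0
```

```bash
python3 -m pendant '[{"jaw":0.6,"linear":[0,0,0],"twist":0},{"jaw":0.6,"linear":[0,0,0],"twist":0},{"jaw":0.6,"linear":[0,0,0],"twist":0},{"jaw":0.6,"linear":[0,0,-1],"twist":0},{"jaw":0.6,"linear":[0,0,-2],"twist":0},{"jaw":1,"linear":[0,0,-2.5],"twist":0},{"jaw":1,"linear":[0,0,-2.5],"twist":-7},{"jaw":1,"linear":[0,0,0],"twist":-7},{"jaw":1,"linear":[0,0,0],"twist":-7},{"jaw":1,"linear":[0,0,0],"twist":-7},{"jaw":1,"linear":[0,0,0],"twist":-7},{"jaw":1,"linear":[0,0,0],"twist":-7}]'
python3 -m pendant '[{"jaw":1,"linear":[0,0,0],"twist":-7},{"jaw":1,"linear":[0,0,0],"twist":-7},{"jaw":1,"linear":[0,0,0],"twist":-7},{"jaw":1,"linear":[0,0,0],"twist":-7},{"jaw":1,"linear":[0,0,0],"twist":-7},{"jaw":1,"linear":[0,0,0],"twist":-7},{"jaw":1,"linear":[0,0,0],"twist":-7},{"jaw":1,"linear":[0,0,0],"twist":-7},{"jaw":1,"linear":[0,0,0],"twist":-7},{"jaw":1,"linear":[0,0,0],"twist":0}]' >/dev/null
python3 plan.py 95 .4594 .1263 .5122 .3179
```

```text
time: 17.23
position: [0.4597, -0.2922, 0.1041]
tool_rot: [0.961, 0.277, 0.0, 0.0]
ft_force: [-0.4, -0.5, 0.4]
grip_width: 0.0854
grip_force: 0.0
t 18.07 pos [ 0.4596 -0.2922  0.1039] theta 94.9 twist -0.1 tilt 0.05
to [0.4594 0.1263] dx,dy cm 41.69 3.62
to [0.5122 0.3179] dx,dy cm 18.63 6.93
```

```bash
python3 -m pendant '[{"jaw":1,"linear":[3,0.26,0],"twist":0},{"jaw":1,"linear":[3,0.26,0],"twist":0},{"jaw":1,"linear":[3,0.26,0],"twist":0},{"jaw":1,"linear":[3,0.26,0],"twist":0},{"jaw":1,"linear":[3,0.26,0],"twist":0},{"jaw":1,"linear":[3,0.26,0],"twist":0},{"jaw":1,"linear":[3,0.26,0],"twist":0},{"jaw":1,"linear":[3,0.26,0],"twist":0},{"jaw":1,"linear":[3,0.26,0],"twist":0},{"jaw":1,"linear":[3,0.26,0],"twist":0},{"jaw":1,"linear":[3,0.26,0],"twist":0},{"jaw":1,"linear":[3,0.26,0],"twist":0}]' >/dev/null
python3 -m pendant '[{"jaw":1,"linear":[3,0.26,0],"twist":0},{"jaw":1,"linear":[2.7,0.24,0],"twist":0},{"jaw":1,"linear":[0,0,0],"twist":0},{"jaw":1,"linear":[0,0,0],"twist":0},{"jaw":1,"linear":[0,0,0],"twist":0},{"jaw":1,"linear":[0,0,0],"twist":0}]'
python3 plan.py 95 .4594 .1263
```

```text
time: 19.57
position: [0.461, 0.1256, 0.1033]
tool_rot: [0.678, 0.735, 0.0, 0.0]
ft_force: [0.1, -0.4, 0.1]
grip_width: 0.0871
grip_force: 0.0
t 19.57 pos [0.461  0.1256 0.1033] theta 94.7 twist -0.3 tilt 0.02
to [0.4594 0.1263] dx,dy cm 0.09 -0.15
```

```bash
python3 -m pendant '[{"jaw":1,"linear":[0,-0.1,2],"twist":0},{"jaw":1,"linear":[0,0,2],"twist":0},{"jaw":1,"linear":[0,0,2],"twist":0},{"jaw":1,"linear":[0,0,1.5],"twist":0},{"jaw":1,"linear":[0,0,0.9],"twist":0},{"jaw":0.4,"linear":[0,0,0],"twist":0},{"jaw":0.4,"linear":[0,0,0],"twist":0},{"jaw":0.4,"linear":[0,0,0],"twist":0},{"jaw":0.4,"linear":[0,0,0],"twist":0},{"jaw":0.4,"linear":[0,0,0],"twist":0},{"jaw":0.4,"linear":[0,0,0],"twist":0},{"jaw":0.4,"linear":[0,0,0],"twist":0}]' 25
python3 -m pendant '[{"jaw":0.4,"linear":[0,0,0],"twist":0},{"jaw":0.4,"linear":[0,0,0],"twist":0},{"jaw":0.4,"linear":[0,0,-1],"twist":0},{"jaw":0.4,"linear":[0,0,-2],"twist":0},{"jaw":0.4,"linear":[0,0,-2],"twist":0},{"jaw":0.4,"linear":[0,0,-2],"twist":0},{"jaw":0.4,"linear":[0,0,-1],"twist":0},{"jaw":0.4,"linear":[0,0,0],"twist":0},{"jaw":0.4,"linear":[0,0,0],"twist":0}]'
python3 plan.py 95 .5122 .3179
```

```text
time: 20.57
position: [0.46, 0.1264, 0.0193]
tool_rot: [0.677, 0.736, 0.0, 0.0]
ft_force: [-1.2, -1.0, 2.0]
grip_width: 0.0531
grip_force: 25.0
time: 21.32
position: [0.4599, 0.1266, 0.0997]
tool_rot: [0.677, 0.736, 0.001, 0.0]
ft_force: [-0.7, 0.1, -1.2]
grip_width: 0.0531
grip_force: 25.0
t 21.32 pos [0.4599 0.1266 0.0997] theta 94.8 twist -0.2 tilt 0.08
to [0.5122 0.3179] dx,dy cm 18.61 6.87
```

```bash
python3 -m pendant '[{"jaw":0.4,"linear":[2.7,1,0],"twist":0},{"jaw":0.4,"linear":[2.7,1,0],"twist":0},{"jaw":0.4,"linear":[2.7,1,0],"twist":0},{"jaw":0.4,"linear":[2.7,1,0],"twist":0},{"jaw":0.4,"linear":[2.7,1,0],"twist":0},{"jaw":0.4,"linear":[2.7,1,0],"twist":0},{"jaw":0.4,"linear":[2.4,0.9,0],"twist":0},{"jaw":0.4,"linear":[0,0,0],"twist":0},{"jaw":0.4,"linear":[0,0,0],"twist":0},{"jaw":0.4,"linear":[0,0,0],"twist":0}]'
python3 plan.py 95 .5122 .3179
python3 -m pendant '[{"jaw":0.4,"linear":[0,0,2],"twist":0},{"jaw":0.4,"linear":[0,0,2],"twist":0},{"jaw":0.4,"linear":[0,0,2],"twist":0},{"jaw":0.4,"linear":[0,0,1],"twist":0},{"jaw":0.4,"linear":[0,0,0.65],"twist":0},{"jaw":0.4,"linear":[0,0,0],"twist":0},{"jaw":0.4,"linear":[0,0,0],"twist":0},{"jaw":0.4,"linear":[0,0,0],"twist":0}]'
```

```text
time: 22.15
position: [0.5115, 0.3168, 0.0976]
tool_rot: [0.677, 0.736, -0.002, -0.001]
ft_force: [0.1, -0.0, -1.5]
grip_width: 0.0528
grip_force: 25.0
t 22.15 pos [0.5115 0.3168 0.0976] theta 94.8 twist -0.2 tilt 0.22
to [0.5122 0.3179] dx,dy cm 0.1 0.08
time: 22.82
position: [0.5134, 0.3172, 0.023]
tool_rot: [0.677, 0.736, 0.0, 0.0]
ft_force: [0.4, -0.3, -1.0]
grip_width: 0.0532
grip_force: 25.0
```

```bash
python3 -m pendant '[{"jaw":0.75,"linear":[0,0,0],"twist":0},{"jaw":0.75,"linear":[0,0,0],"twist":0},{"jaw":0.75,"linear":[0,0,0],"twist":0},{"jaw":0.75,"linear":[0,0,-1],"twist":0},{"jaw":0.75,"linear":[0,0,-2],"twist":0},{"jaw":1,"linear":[0,0,-2.5],"twist":0},{"jaw":1,"linear":[0,0,-2.5],"twist":-7},{"jaw":1,"linear":[0,0,0],"twist":0},{"jaw":1,"linear":[0,0,0],"twist":0}]'
python3 plan.py 102 .6843 .1033
```

```text
time: 23.57
position: [0.5143, 0.3182, 0.105]
tool_rot: [0.631, 0.776, 0.002, 0.001]
ft_force: [-0.2, 0.0, 0.4]
grip_width: 0.0827
grip_force: 0.0
t 23.57 pos [0.5143 0.3182 0.105 ] theta 101.8 twist -0.2 tilt 0.28
to [0.6843 0.1033] dx,dy cm -24.55 12.16
```

```bash
python3 -m pendant '[{"jaw":1,"linear":[-2.7,1.35,0],"twist":0},{"jaw":1,"linear":[-2.7,1.35,0],"twist":0},{"jaw":1,"linear":[-2.7,1.35,0],"twist":0},{"jaw":1,"linear":[-2.7,1.35,0],"twist":0},{"jaw":1,"linear":[-2.7,1.35,0],"twist":0},{"jaw":1,"linear":[-2.7,1.35,0],"twist":0},{"jaw":1,"linear":[-2.7,1.35,0],"twist":0},{"jaw":1,"linear":[-2.7,1.35,0],"twist":0},{"jaw":1,"linear":[-2.7,1.35,0],"twist":0},{"jaw":1,"linear":[-0.2,0,0],"twist":0},{"jaw":1,"linear":[0,0,0],"twist":0},{"jaw":1,"linear":[0,0,0],"twist":0}]'
python3 plan.py 102 .6843 .1033
python3 - <<'E'
from rig import cams
import cv2,numpy as np
for n in("top","wrist"):
    c=cams.camera(n);cv2.imwrite(f"pics/{n}2.png",c["color"]);np.savez(f"{n}2.npz",**c)
E
```

```text
time: 24.57
position: [0.6805, 0.1027, 0.1012]
tool_rot: [0.631, 0.776, -0.001, -0.002]
ft_force: [0.3, 1.0, 0.7]
grip_width: 0.0868
grip_force: 0.0
t 24.57 pos [0.6805 0.1027 0.1012] theta 101.7 twist -0.3 tilt 0.2
to [0.6843 0.1033] dx,dy cm -0.02 0.38
```

View pics/top2.png

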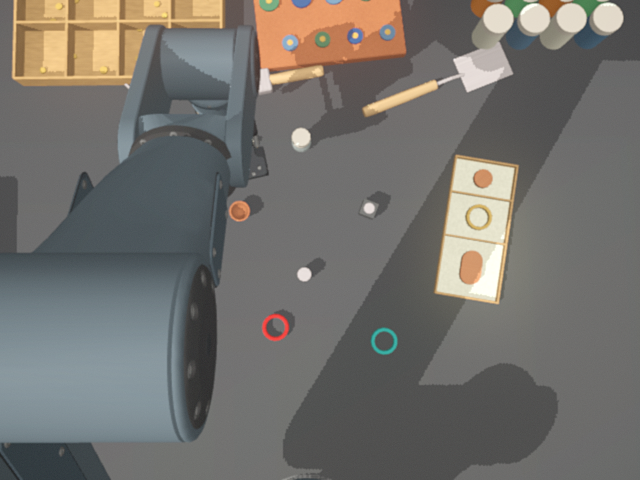

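The long tray is right: disc (482,178), ring (478,217) and oval (471,267), each lying flat in its own compartment, with the jar upright at (301,138). Now I'll pick the stone.

```bash
python3 plan.py 102 .6843 .1033
python3 -m pendant '[{"jaw":1,"linear":[0,0.1,2],"twist":0},{"jaw":1,"linear":[0,0,2],"twist":0},{"jaw":1,"linear":[0,0,2],"twist":0},{"jaw":1,"linear":[0,0,1.5],"twist":0},{"jaw":1,"linear":[0,0,0.8],"twist":0},{"jaw":0.2,"linear":[0,0,0],"twist":0},{"jaw":0.2,"linear":[0,0,0],"twist":0},{"jaw":0.2,"linear":[0,0,0],"twist":0},{"jaw":0.2,"linear":[0,0,0],"twist":0},{"jaw":0.2,"linear":[0,0,0],"twist":0},{"jaw":0.2,"linear":[0,0,0],"twist":0},{"jaw":0.2,"linear":[0,0,0],"twist":0}]' 12
python3 -m pendant '[{"jaw":0.2,"linear":[0,0,0],"twist":0},{"jaw":0.2,"linear":[0,0,0],"twist":0},{"jaw":0.2,"linear":[0,0,0],"twist":0},{"jaw":0.2,"linear":[0,0,0],"twist":0},{"jaw":0.2,"linear":[0,0,0],"twist":0},{"jaw":0.2,"linear":[0,0,-1],"twist":0},{"jaw":0.2,"linear":[0,0,-2],"twist":0},{"jaw":0.2,"linear":[0,0,-2],"twist":0},{"jaw":0.2,"linear":[0,0,-2],"twist":0},{"jaw":0.2,"linear":[0,0,-1],"twist":0},{"jaw":0.2,"linear":[0,0,0],"twist":0},{"jaw":0.2,"linear":[0,0,0],"twist":0}]'
python3 plan.py 102 .5134 .3172
python3 - <<'E'
from rig import cams
import cv2,numpy as np
c=cams.camera("wrist");cv2.imwrite("pics/wrist3.png",c["color"]);np.savez("wrist3.npz",**c)
E
```

```text
t 24.67 pos [0.6804 0.1038 0.1018] theta 101.8 twist -0.2 tilt 0.16
to [0.6843 0.1033] dx,dy cm -0.13 0.37
time: 25.67
position: [0.6831, 0.1027, 0.0197]
tool_rot: [0.631, 0.776, 0.0, 0.0]
ft_force: [0.4, 0.8, -0.3]
grip_width: 0.0482
grip_force: 0.0
time: 26.67
position: [0.6832, 0.1028, 0.1002]
tool_rot: [0.631, 0.776, 0.0, 0.0]
ft_force: [-0.4, -0.2, 0.2]
grip_width: 0.0294
grip_force: 12.0
t 26.67 pos [0.6832 0.1028 0.1002] theta 101.8 twist -0.2 tilt 0.07
to [0.5134 0.3172] dx,dy cm 24.51 -12.15
```

View pics/wrist3.png

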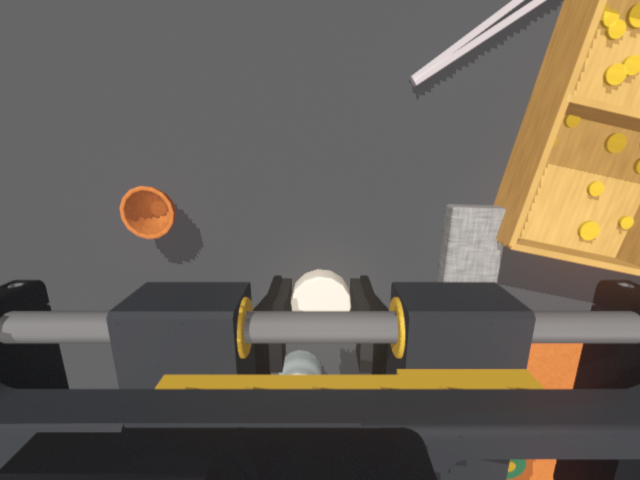

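The stone sits straight between the pads at (320,298), with its round side forward and a grip width of 29.4 mm. I'll carry it above the disc.

```bash
python3 -m pendant '[{"jaw":0.2,"linear":[2.7,-1.35,0],"twist":0},{"jaw":0.2,"linear":[2.7,-1.35,0],"twist":0},{"jaw":0.2,"linear":[2.7,-1.35,0],"twist":0},{"jaw":0.2,"linear":[2.7,-1.35,0],"twist":0},{"jaw":0.2,"linear":[2.7,-1.35,0],"twist":0},{"jaw":0.2,"linear":[2.7,-1.35,0],"twist":0},{"jaw":0.2,"linear":[2.7,-1.35,0],"twist":0},{"jaw":0.2,"linear":[2.7,-1.35,0],"twist":0},{"jaw":0.2,"linear":[2.0,-1.0,0],"twist":0},{"jaw":0.2,"linear":[0.9,-0.35,0],"twist":0},{"jaw":0.2,"linear":[0,0,0],"twist":0},{"jaw":0.2,"linear":[0,0,0],"twist":0}]'
python3 -m pendant '[{"jaw":0.2,"linear":[0,0,2],"twist":0},{"jaw":0.2,"linear":[0,0,1],"twist":0},{"jaw":0.2,"linear":[0,0,0],"twist":0},{"jaw":0.2,"linear":[0,0,0],"twist":0},{"jaw":0.2,"linear":[0,0,0],"twist":0}]'
python3 plan.py 102 .5134 .3172
```

```text
time: 27.72
position: [0.5141, 0.3175, 0.0988]
tool_rot: [0.63, 0.776, -0.0, 0.0]
ft_force: [-0.3, -0.6, -1.0]
grip_width: 0.0292
grip_force: 12.0
time: 28.13
position: [0.5148, 0.3171, 0.0696]
tool_rot: [0.631, 0.776, 0.0, 0.0]
ft_force: [-0.4, -0.0, 0.2]
grip_width: 0.0293
grip_force: 12.0
t 28.13 pos [0.5148 0.3171 0.0696] theta 101.7 twist -0.3 tilt 0.01
to [0.5134 0.3172] dx,dy cm 0.04 -0.13
```

```bash
python3 -m pendant '[{"jaw":0.2,"linear":[0,-0.1,1.5],"twist":0},{"jaw":0.2,"linear":[0,0,1.2],"twist":0},{"jaw":0.2,"linear":[0,0,0.5],"twist":0},{"jaw":0.2,"linear":[0,0,0.2],"twist":0},{"jaw":0.2,"linear":[0,0,0],"twist":0},{"jaw":0.2,"linear":[0,0,0],"twist":0},{"jaw":0.2,"linear":[0,0,0],"twist":0}]'
python3 plan.py 102 .5134 .3172
```

```text
time: 28.72
position: [0.5135, 0.3178, 0.036]
tool_rot: [0.631, 0.776, 0.0, 0.0]
ft_force: [0.4, 0.2, -0.2]
grip_width: 0.0293
grip_force: 12.0
t 28.72 pos [0.5135 0.3178 0.036 ] theta 101.8 twist -0.2 tilt 0.06
to [0.5134 0.3172] dx,dy cm -0.05 -0.02
```

Next I'll lower the last 1 mm, release, lift away and move back to clear the view.

```bash
python3 -m pendant '[{"jaw":0.2,"linear":[0,0,0.1],"twist":0},{"jaw":0.2,"linear":[0,0,0],"twist":0},{"jaw":0.2,"linear":[0,0,0],"twist":0},{"jaw":0.5,"linear":[0,0,0],"twist":0},{"jaw":0.5,"linear":[0,0,0],"twist":0},{"jaw":0.5,"linear":[0,0,0],"twist":0},{"jaw":0.5,"linear":[0,0,-0.5],"twist":0},{"jaw":0.5,"linear":[0,0,-2],"twist":0},{"jaw":0.5,"linear":[0,0,-2.5],"twist":0},{"jaw":0.5,"linear":[0,0,-2.5],"twist":0},{"jaw":0.5,"linear":[-2.5,0,-2],"twist":0},{"jaw":0.5,"linear":[-3,0,-1],"twist":0}]'
python3 -m pendant '[{"jaw":0.5,"linear":[-3,0,0],"twist":0},{"jaw":0.5,"linear":[-3,0,0],"twist":0},{"jaw":0.5,"linear":[-3,0,0],"twist":0},{"jaw":0.5,"linear":[-3,0,0],"twist":0},{"jaw":0.5,"linear":[0,0,0],"twist":0},{"jaw":0.5,"linear":[0,0,0],"twist":0},{"jaw":0.5,"linear":[0,0,0],"twist":0},{"jaw":0.5,"linear":[0,0,0],"twist":0}]'
python3 - <<'E'
from rig import cams
import cv2,numpy as np
c=cams.camera("side");np.savez("s4.npz",**c)
d=cams.camera("wrist")
a=cv2.resize(c["color"][220:420,120:400],(560,400),interpolation=2)
cv2.imwrite("pics/s4.png",a);cv2.imwrite("pics/w4.png",d["color"])
E
```

```text
time: 29.72
position: [0.5254, 0.2653, 0.1428]
tool_rot: [0.629, 0.777, 0.002, 0.001]
ft_force: [0.6, -0.4, 0.1]
grip_width: 0.0435
grip_force: 0.0
time: 30.38
position: [0.5484, 0.1472, 0.1397]
tool_rot: [0.63, 0.776, 0.0, -0.0]
ft_force: [-0.5, 0.4, 0.2]
grip_width: 0.0435
grip_force: 0.0
```

View pics/s4.png

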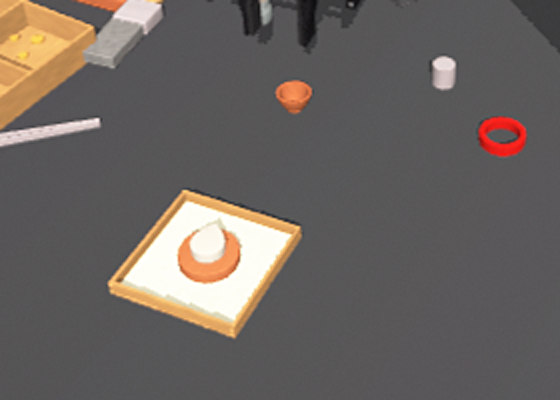

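View pics/w4.png

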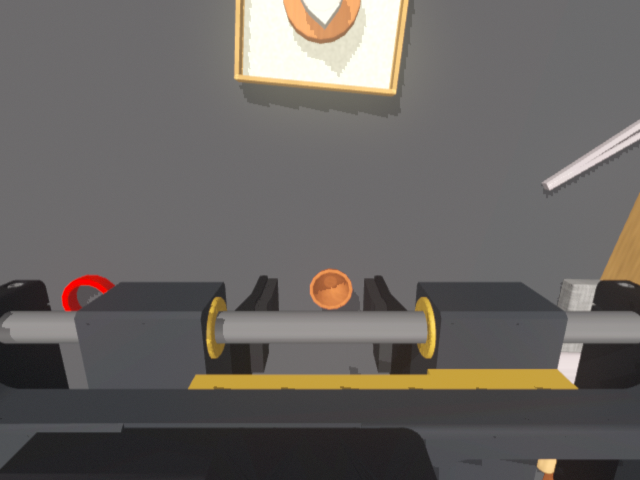

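Both views show the stone lying flat near the middle of the disc (side crop: stone (208,246), disc (209,252)). The disc lies inside the square tray and the gripper is clear, so I'm handing in.

```bash
python3 -c "
from rig import robot;print(robot.hand_in())"
```

```text
the job is handed in; nothing more can be done
None
```

I made up both kits and handed the job in at about 30 s of the 128 s allowed; the last pictures showed every part flat in its place and the jar upright, but the hand-in returned no verdict.

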